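# Snap the tube rotor onto the mini centrifuge and close its lid

## Task

Get the small round centrifuge at the front of the table ready for micro tubes: put the round tube rotor onto its spindle and push it straight down until it clicks past the sprung balls and sits home on the shoulder, without ramming it, then close the clear lid all the way. Leave the oblong strip rotor and the other things lying about where they are.

Things in the scene. Friction and masses are not known exactly. Their poses are not given: they have to be found in the camera images.
- mini_centrifuge: Small round white centrifuge, 152 mm across, deck 55 mm high, fixed; place and yaw vary. Origin on the table under the spindle axis, z up; its front (rocker switch) looks along its own -x, the lid is hinged at the back (+x). In the middle an open bowl 100 mm across, floor 24 mm above the table, with an upright steel spindle.
- spindle_seat (a point): Centre of the spindle's shoulder, 32 mm above the table: a flange 34 mm across on which the rotor's hub sits when home (rotor origin at this point). Above it the shaft is 14 mm thick; three steel balls sprung outward stand 2.5 mm proud of it, 15.7 mm above this point.
- spindle_tip (a point): Top of the spindle's coned nose, 28.5 mm above the shoulder (60.5 mm above the table), 8 mm across here, widening to 14 mm within 4.5 mm.
- tube_rotor: Round rotor, 86 mm across, 56 mm high, 0.08 to 0.15 kg, loose on the table right way up: grey ring of eight slanted tube pockets (up to 24 mm high) round an aluminium hub. Origin at the centre of the hub's underside, z up. Bore 15.5 mm, flared to 20.5 mm in its lowest 3 mm, a groove 13 to 19 mm up; no keyway, any yaw fits.
- tube_rotor_knob (a point): On the tube rotor's axis, 46 mm above its origin: middle of its ribbed grip knob, 22 mm across, 37 to 54 mm above the origin; hold it here (hub no wider down to 20 mm). Set on the spindle the rotor first rests on the balls, 16.5 mm above home; about 10 N down (under 15) takes it past them, the resistance falls off and the balls snap into its groove at home. Pushing with over 60 N is ramming.
- strip_rotor: The other rotor, to be left alone: same hub and knob, but an oblong body, about 72 by 84 mm, with two straight rows of eight small wells. Origin at the centre of the hub's underside. One rotor stands left, the other right of the machine; which is where varies.
- lid (a joint): Angle of the lid in rad: 0 closed; 1.6 to 1.8 at the start (open, leaning a little back); stop at 1.85. A stiff hinge: it stays where it is left; 1 to 2 N at the tab moves it. It cannot close over a rotor that is not home.
- lid_hinge (a point): Middle of the lid's hinge pin, 57 mm above the table and 80 mm behind the spindle axis; the pin runs along the machine's y.
- lid_tab (a point): Centre of the ribbed outer face of the lid's finger tab, 162 mm from the hinge, 8 mm out of the lid's under plane. Tab 34 mm wide, 8 mm thick, its end 169 mm from the hinge, 23 mm beyond the dome. Lid shut: this face looks up, 65 mm above the table. Lid upright: it looks away from the robot, the tab on top. The clear dome (126 mm across) rises 42 mm on the same side.
- marker: Tube marker pen, 132 mm long, lying behind and right of the machine; leave it. Origin at its middle, underside.
- tape_roll: Roll of surgical tape, 58 mm across, 25 mm high, lying flat behind on the right; leave it. Origin at the centre of its underside.
- syringe: Capped syringe, 119 mm long, 18 mm thick, lying at the far left; leave it. Origin at its middle, underside.

How it is judged:
On the way, in this order (a step that is already met when the one before it is completed fails the run):
1. the tube rotor has clicked home on the spindle's shoulder, upright (z of tube_rotor in the frame of spindle_seat between -0.002 and 0.002 m and horizontal distance between tube_rotor and spindle_seat below 0.002 m and angle between tube_rotor's own z axis and vertical below 0.05 rad), for 0.2 s.
2. then the lid is closed (value of joint lid below 0.04 rad), for 0.2 s.
At the end, for the whole second after the job is handed in: The tube rotor sits on the spindle's shoulder (origin within 2 mm in height and 2 mm sideways of spindle_seat, upright within 0.05 rad) and is at rest; the lid is closed (below 0.04 rad, 6 mm at the tab); strip rotor, marker, tape and syringe lie within 30 mm of where they were (all of step 1 and linear speed of tube_rotor below 0.02 m/s and value of joint lid below 0.04 rad and distance of each of strip_rotor, marker, tape_roll, syringe from where it was at the start of the episode below 0.03 m); the robot touches nothing.
It fails at once if the strip rotor or another thing on the table was moved by more than 30 mm (distance of any of strip_rotor, marker, tape_roll, syringe from where it was at the start of the episode above 0.03 m).
It fails at once if the strip rotor was knocked over (angle between strip_rotor's own z axis and vertical above 0.5 rad).
It fails at once if the rotor was rammed onto the machine (more than 60 N) (contact force between tube_rotor and mini_centrifuge above 60 N).
It also fails if it takes over 58 s, if anything falls off the work surface, if the arm or the gripper's body presses on something with over 40 N, if the wrist force passes 120 N, or if a joint passes its speed limit or range.

## Robot

A 6-joint arm with a two-finger parallel gripper is mounted at the origin on a cart in front of the work surface, level with it; the furniture and walls round the work are solid. World frame = base frame: x ahead of the robot, y to its left, z up, the work surface at z = 0. Lengths are in m, angles in rad, forces in N, time in s.
With the tool pointing down it reaches from about 0.4 to 0.825 m from the base axis. Payload 7 kg.
Tool frame: the origin (TCP) lies midway between the tips of the shut fingers; the grasp point (between the pads) lies 19 mm behind it; z points along the fingers, y is the direction in which the jaws open and shut (so a half turn about z gives the same grasp; the last joint's range is limited). The gripper opens to 88 mm and grips with 3 to 60 N. Pads are 19 mm wide; open, the fingers measure 130 mm over their backs; the gripper's body (78 mm by 193 mm) begins 47 mm behind the grasp point.
Start: joints at [-0.872, 0.359, 0.012, 0, -1.224, -0.288], TCP at [0.27, -0.619, 0.188] pointing down, gripper open.
Joint ranges: [-3.07, 3.07], [-1.43, 2.12], [-1.02, 1.25], [-3.03, 1.67], [-3.05, -0], [-3.03, 3.03]. Speed limits (rad/s): [2.39, 2.39, 3.01, 3.14, 3.14, 3.14].

## Interface

Orientations are given as a rotation vector (axis times angle).
In Python, from rig import readout, imaging, r gives the robot as it stands.
- The arm moves only by the tool play_rows, never from a script. Its argument "deltas" is a list of rows, each an object with "angular": the turn, a rotation vector about the world's x, y, z in degrees, a list of three; "travel": the shift along the world's x, y, z in m, a list of three; "fingers": the finger opening in m, from 0 to 0.0876. A call has exactly 10 rows; each row is the pose to reach, as a shift and turn from the pose commanded when the call began; what a row does not reach only later rows make up. A row lasts 1/8 s, in which the tool goes at most 62.5 mm and 10.7 degrees, less where a joint would pass 70% of its speed; a pose out of reach is approached as far as the arm can. A call with a gripper value outside its range is refused whole. The fingers move at their own pace and stop on an object; "newtons" is the grip in N (left out, the last holds). Time passes only in rows, so rows that repeat a pose let the fingers close, or fill a call up. It gives the time, the measured TCP pose, the force and the opening at its end, in the units of the state.
- readout.get_obs(): the state, without advancing time (a new reading comes with each control period).
- imaging.camera(name): name is "side" or "top" or "wrist"; returns the picture (400x640x3 uint8, red, green, blue); there is no depth.
- imaging.calibration(name): a dict with "fx", "fy", "cx", "cy" (pixels), "R" (3x3) and "t" (3): a world point X has camera coordinates R X + t; the wrist camera has in their place "tool_from_camera" (4x4, takes a point from camera to tool coordinates, whose origin is the TCP and whose axes are the flange's). Camera axes: x right, y down, z forward; pixel columns grow to the right and rows downward; lengths in m; the calibration is good to about 2 mm. A picture is of the moment at which its call begins: read the wrist's pose just before it. calibration takes no time and is no camera call.
- r.finish_job(): hands the job in, once; it reports no verdict.
The state is a dict: "time": time; "q": joint angles; "qd": joint speeds; "effort": joint torques, N m; "eef_pos": TCP position; "eef_rot": TCP orientation; "ft_force": force on the tool from outside, world axes, zero at the start; "ft_torque": the same for the moment, N m; "finger_gap": finger opening in m.
Only numpy, scipy, OpenCV 4.12 (cv2) and the standard library are available. Lean on these libraries where they do the work, as an engineer would, in place of code of your own. Each camera call takes 0.05 s, during which the arm holds its last target. There are 200 camera calls.

## Working session

There is one attempt and no reset: what is moved stays moved. The work goes in short steps, Python scripts to look and compute and a tool call to move; the robot and the scene stay as the last step left them, time stands still between calls to the robot, and variables do not carry over. Pictures are saved under pics/ and viewed, on a budget of 10 in all, crops included, one or two more only if the job needs it, and the job is handed in when it is done.

Besides the shell and the picture viewer there is one more tool, called after ">>>" as name(argument=value, ...), one argument or row to a line, values as JSON. play_rows: Moves the arm, as the interface text tells. Its arguments: {"type":"object","properties":{"deltas":{"type":"array"},"newtons":{"type":"number"}},"required":["deltas"]}

```bash
mkdir -p pics; ls; python3 - <<'E'
from rig import readout, imaging, r
import cv2, json
o=readout.get_obs(); print(o)
for n in ("top","side"):
    cv2.imwrite(f"pics/{n}0.png", imaging.camera(n)[:,:,::-1])
for n in ("top","side","wrist"): print(n, imaging.calibration(n))
E
```

```text
pics
{'time': 0.0, 'q': array([-8.71928588e-01,  3.59433477e-01,  1.10058476e-02, -3.88888355e-04,
       -1.22411690e+00, -2.88098828e-01]), 'qd': array([-0.00087431,  0.00233516, -0.00179808, -0.00101613,  0.00094345,
        0.00031788]), 'effort': array([-2.79102887e-04, -5.82721245e+01,  2.93045962e+01,  6.99710727e+00,
        6.85335224e-03, -1.41516525e-04]), 'eef_pos': array([ 0.26926975, -0.61831344,  0.18696259]), 'eef_rot': array([ 6.40400451e-01, -3.07511052e+00, -2.69006057e-03]), 'ft_force': array([0.04658381, 0.00360581, 0.20563844]), 'ft_torque': array([-0.00366004, -0.02023309, -0.07239168]), 'finger_gap': 0.08746148684777677}
top {'fx': 393.18926485109074, 'fy': 393.18926485109074, 'cx': 325.67975451178756, 'cy': 196.91724453230668, 'R': array([[ 0.00167639, -0.99999705,  0.00175568],
       [-0.9972472 , -0.00180192, -0.0741268 ],
       [ 0.07412974, -0.00162658, -0.99724728]]), 't': array([0.03500382, 0.535063  , 1.23313066])}
side {'fx': 475.24601399962864, 'fy': 475.24601399962864, 'cx': 320.2463879823993, 'cy': 190.4050750317606, 'R': array([[ 0.16257046,  0.98668277, -0.00528758],
       [ 0.77351651, -0.13077148, -0.62013791],
       [-0.61257086,  0.09672607, -0.78447499]]), 't': array([-0.10173749, -0.34580974,  1.50898457])}
wrist {'fx': 323.87459571427377, 'fy': 323.87459571427377, 'cx': 320.72815236036655, 'cy': 200.0786413843878, 'tool_from_camera': array([[-6.56230906e-04, -9.64577995e-01, -2.63797009e-01,
         7.19059636e-02],
       [ 9.99999765e-01, -5.80953346e-04, -3.63370073e-04,
        -3.20118713e-04],
       [ 1.97245021e-04, -2.63797185e-01,  9.64578149e-01,
        -1.98155926e-01],
       [ 0.00000000e+00,  0.00000000e+00,  0.00000000e+00,
         1.00000000e+00]])}
```

View pics/top0.png

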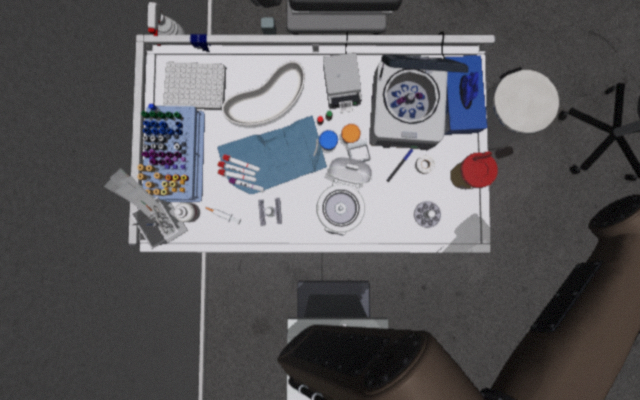

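View pics/side0.png

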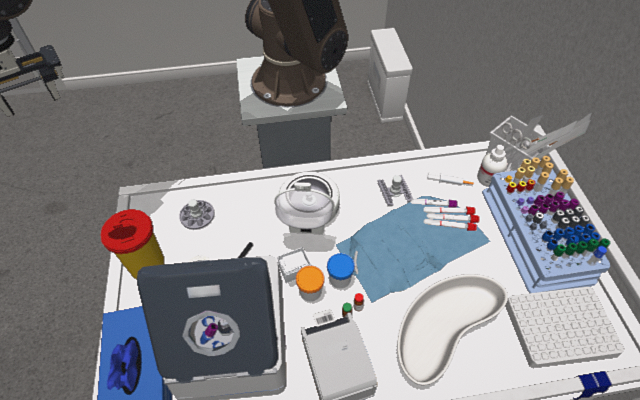

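The top view shows the tube rotor (round) at about (427,214), the machine's spindle at about (341,208), the open lid behind it at (348,172), and the strip rotor at (270,210). In the side view the tube rotor is at (197,212), with its knob near (195,204).

```bash
cat > h.py <<'E'
from rig import readout, imaging, r
import numpy as np, cv2
from scipy.spatial.transform import Rotation as Ro
from scipy.optimize import least_squares
def cam(n, o=None):
    c=imaging.calibration(n)
    if n!="wrist": return c,c["R"],c["t"]
    o=o or readout.get_obs()
    T=np.eye(4);T[:3,:3]=Ro.from_rotvec(o["eef_rot"]).as_matrix();T[:3,3]=o["eef_pos"]
    W=np.linalg.inv(T@c["tool_from_camera"]); return c,W[:3,:3],W[:3,3]
def proj(k,X):
    c,R,t=k; p=np.atleast_2d(X)@R.T+t
    return np.c_[c["fx"]*p[:,0]/p[:,2]+c["cx"],c["fy"]*p[:,1]/p[:,2]+c["cy"]]
def back(k,uv,z):
    c,R,t=k; d=R.T@np.array([(uv[0]-c["cx"])/c["fx"],(uv[1]-c["cy"])/c["fy"],1]); C=-R.T@t
    return C+d*(z-C[2])/d[2]
def snap(n,f,crop=None,s=1):
    o=readout.get_obs(); im=imaging.camera(n)[:,:,::-1]
    if crop: im=im[crop[1]:crop[3],crop[0]:crop[2]]
    cv2.imwrite(f,cv2.resize(im,None,fx=s,fy=s,interpolation=cv2.INTER_CUBIC)); return o
E
python3 - <<'E'
from h import *
t=cam("top");s=cam("side")
print("rotor",back(t,(427,214),.04),back(s,(195,203),.054))
print("rotor ring",back(s,(197,213),.02))
print("spindle",back(t,(341,208),.0605)); print("strip",back(t,(270,211),.05))
print("hinge",back(t,(346,186),.057))
a=cv2.imread("pics/top0.png")[140:250,240:460]; b=cv2.imread("pics/side0.png")[160:270,170:390]
cv2.imwrite("pics/c0.png",np.vstack([cv2.resize(x,None,fx=2.7,fy=2.7,interpolation=cv2.INTER_CUBIC) for x in(a,b)]))
E
```

```text
rotor [ 0.4805171 -0.2809021  0.04     ] [ 0.48194594 -0.28160892  0.054     ]
rotor ring [ 0.48686812 -0.28388214  0.02      ]
spindle [ 0.4978708  -0.01119105  0.0605    ]
strip [0.48865995 0.2085564  0.05      ]
hinge [ 0.56627251 -0.02690979  0.057     ]
```

View pics/c0.png

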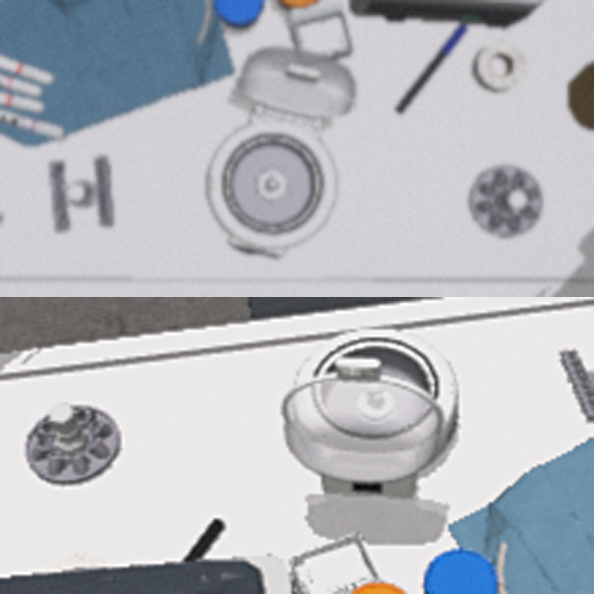

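Refined from the zoom: tube rotor knob at top-camera (431.9,214) and spindle nose at (340.7,208.1). The lid tab is at top (352.2,166.7) and side (302.6,186.3). The jaws should run along the machine's y axis, with the camera on the robot's side.

```bash
python3 - <<'E'
from h import *
t=cam("top");s=cam("side")
print("knob",back(t,(431.9,214),.054),"ring",back(t,(427.4,214.4),.02), "side knob",back(s,(170+61/2.7,160+(410-297)/2.7),.054))
sp=back(t,(340.7,208.1),.0605);print("sp",sp, "side",back(s,(170+375/2.7,160+(400-297)/2.7),.0605))
f=least_squares(lambda X:np.r_[proj(t,X)[0]-(352.2,166.7),proj(s,X)[0]-(302.6,186.3)],[.57,-.03,.2]);print("tab",f.x,f.fun)
h=back(t,((292/2.7+240),(118/2.7+140)),.057);print("hinge",h, np.arctan2(*(h-sp)[[1,0]]), np.arctan2(*(f.x-sp)[[1,0]]))
E
```

```text
knob [ 0.48010604 -0.29242337  0.054     ] ring [ 0.47987368 -0.28733916  0.02      ] side knob [ 0.47747144 -0.28734099  0.054     ]
sp [ 0.49756131 -0.01026762  0.0605    ] side [ 0.51802217 -0.00960768  0.0605    ]
tab [ 0.60295133 -0.03291705  0.21489757] [-0.89769927 -0.13360309 -0.6837055  -0.0089444 ]
hinge [ 0.57343762 -0.03358487  0.057     ] -0.2981460596244234 -0.21169065429766265
```

>>> play_rows(
  deltas=[
    {"travel": [0.02,0.035,0.005],"angular": [0,0,-3],"fingers": 0.0876},
    {"travel": [0.045,0.07,0.01],"angular": [0,0,-7],"fingers": 0.0876},
    {"travel": [0.07,0.11,0.02],"angular": [0,0,-11],"fingers": 0.0876},
    {"travel": [0.095,0.15,0.02],"angular": [0,0,-15],"fingers": 0.0876},
    {"travel": [0.12,0.19,0.02],"angular": [0,0,-20],"fingers": 0.0876},
    {"travel": [0.145,0.23,0.02],"angular": [0,0,-25],"fingers": 0.0876},
    {"travel": [0.17,0.27,0.02],"angular": [0,0,-30],"fingers": 0.0876},
    {"travel": [0.195,0.31,0.02],"angular": [0,0,-33],"fingers": 0.0876},
    {"travel": [0.213,0.337,0.02],"angular": [0,0,-35],"fingers": 0.0876},
    {"travel": [0.213,0.337,0.02],"angular": [0,0,-35],"fingers": 0.0876},
  ],
  newtons=20,
)

```text
time: 1.35
eef_pos: [0.4835, -0.28, 0.2076]
eef_rot: [-0.31, -3.126, -0.0]
ft_force: [-0.5, -0.1, 0.5]
finger_gap: 0.0876
```

```bash
python3 - <<'E'
from h import *
o=snap("wrist","pics/w1.png"); np.save("o1.npy",o,allow_pickle=True)
print(o["eef_pos"],o["eef_rot"], proj(cam("wrist",o),[[.48,-.289,.054],[.48,-.289,.02]]))
E
```

```text
[ 0.48346313 -0.28002828  0.20764943] [-3.09853507e-01 -3.12591723e+00 -4.94673305e-04] [[312.93052501 177.14285364]
 [313.57360316 171.6417251 ]]
```

View pics/w1.png

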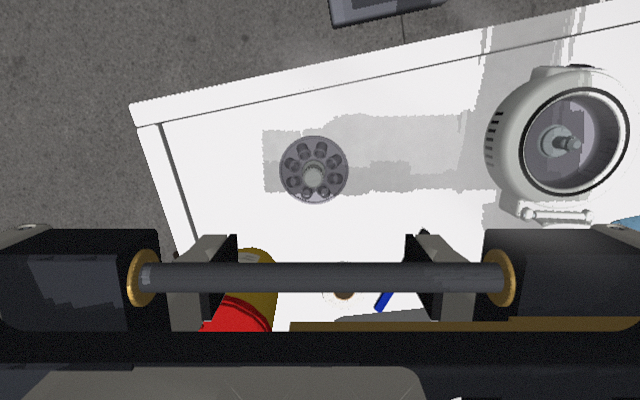

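The wrist view shows the tube rotor's ring centred at (314,170) with its knob at (314,178), within 2 px of the prediction. The spindle tip is near (575,145), and the hinge bar runs from (525,216) to (588,211). I'll descend on the knob and work out the machine's pose from this frame.

```bash
python3 - <<'E'
from h import *
o=np.load("o1.npy",allow_pickle=True).item();k=cam("wrist",o)
print("knob",back(k,(314,178),.054),back(k,(314,170),.02))
s=back(k,(575,145),.0605);a,b=back(k,(525,216),.059),back(k,(588,211),.059)
print("spindle",s,"hinge",a,b,(a+b)/2,np.linalg.norm(a-b)); d=(a-b);print("yaw",np.degrees(np.arctan2(*((a+b)/2-s)[[1,0]])),np.degrees(np.arctan2(d[0],-d[1])))
M=Ro.from_rotvec(o["eef_rot"]).as_matrix();print(M.round(3))
E
```

```text
knob [ 0.48117653 -0.28803667  0.054     ] [ 0.47814104 -0.28809086  0.02      ]
spindle [ 0.49950926 -0.01010828  0.0605    ] hinge [ 0.56963108 -0.06371812  0.059     ] [0.57758627 0.00572766 0.059     ] [ 0.57360867 -0.02899523  0.059     ] 0.06989993900436832
yaw -14.29945438850445 -6.534892631387566
[[-0.981  0.196 -0.   ]
 [ 0.196  0.981  0.   ]
 [ 0.     0.    -1.   ]]
```

>>> play_rows(
  deltas=[
    {"travel": [-0.001,-0.003,-0.015],"angular": [0,0,0],"fingers": 0.07},
    {"travel": [-0.003,-0.006,-0.04],"angular": [0,0,0],"fingers": 0.07},
    {"travel": [-0.0035,-0.0085,-0.07],"angular": [0,0,0],"fingers": 0.07},
    {"travel": [-0.0035,-0.0085,-0.1],"angular": [0,0,0],"fingers": 0.07},
    {"travel": [-0.0035,-0.0085,-0.13],"angular": [0,0,0],"fingers": 0.07},
    {"travel": [-0.0035,-0.0085,-0.155],"angular": [0,0,0],"fingers": 0.07},
    {"travel": [-0.0035,-0.0085,-0.17],"angular": [0,0,0],"fingers": 0.06},
    {"travel": [-0.0035,-0.0085,-0.176],"angular": [0,0,0],"fingers": 0.06},
    {"travel": [-0.0035,-0.0085,-0.179],"angular": [0,0,0],"fingers": 0.06},
    {"travel": [-0.0035,-0.0085,-0.179],"angular": [0,0,0],"fingers": 0.06},
  ],
)

```text
time: 2.65
eef_pos: [0.4794, -0.2905, 0.0295]
eef_rot: [0.314, 3.125, -0.0]
ft_force: [-0.2, -0.4, 1.1]
finger_gap: 0.0601
```

```bash
python3 - <<'E'
from h import *
o=snap("wrist","pics/w2.png"); np.save("o2.npy",o,allow_pickle=True)
print(o["eef_pos"],o["eef_rot"],o["ft_force"], proj(cam("wrist",o),[[.48,-.2885,.054]]))
E
```

```text
[ 0.47940214 -0.29047537  0.0294539 ] [ 3.13556091e-01  3.12501980e+00 -2.38434443e-04] [-0.2293374  -0.38598973  1.11928828] [[325.91727546 240.71804532]]
```

View pics/w2.png

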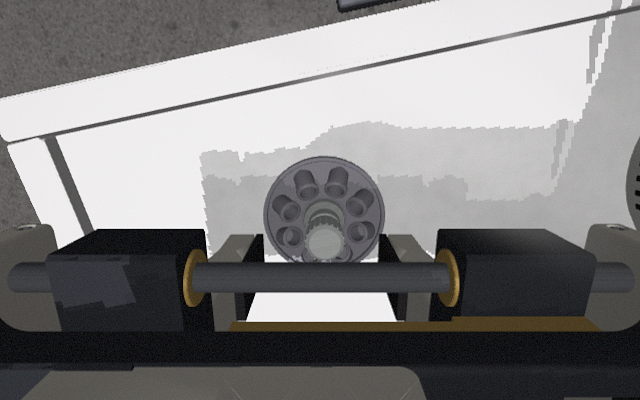

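The knob is at (325,240), where predicted, centred between the fingers. Closing on it, then lifting.

>>> play_rows(
  deltas=[
    {"travel": [0,0.0015,0],"angular": [0,0,0],"fingers": 0.03},
    {"travel": [0,0.0015,0],"angular": [0,0,0],"fingers": 0.015},
    {"travel": [0,0.0015,0],"angular": [0,0,0],"fingers": 0.015},
    {"travel": [0,0.0015,0],"angular": [0,0,0],"fingers": 0.015},
    {"travel": [0,0.0015,0],"angular": [0,0,0],"fingers": 0.015},
    {"travel": [0,0.0015,0],"angular": [0,0,0],"fingers": 0.015},
    {"travel": [0,0.0015,0.005],"angular": [0,0,0],"fingers": 0.015},
    {"travel": [0,0.0015,0.02],"angular": [0,0,0],"fingers": 0.015},
    {"travel": [0,0.0015,0.04],"angular": [0,0,0],"fingers": 0.015},
    {"travel": [0,0.0015,0.055],"angular": [0,0,0],"fingers": 0.015},
  ],
  newtons=35,
)

```text
time: 3.95
eef_pos: [0.4796, -0.289, 0.0859]
eef_rot: [0.313, 3.124, -0.001]
ft_force: [-0.2, -1.0, -0.4]
finger_gap: 0.015
```

The gap reads 15 mm, which is less than the 22 mm knob, so I need to check the grasp.

```bash
python3 - <<'E'
from h import *
o=snap("wrist","pics/w3.png"); a=cv2.imread("pics/w3.png"); s=imaging.camera("side")[120:280,120:340,::-1]
np.save("o3.npy",o,allow_pickle=True)
cv2.imwrite("pics/w3b.png",np.vstack([a[100:350],cv2.resize(s,(440,320))[:, :].copy() if 0 else cv2.copyMakeBorder(cv2.resize(s,(440,320),interpolation=cv2.INTER_CUBIC),0,0,0,200,cv2.BORDER_CONSTANT)]))
print(o)
E
```

```text
{'time': 3.95, 'q': array([-1.92628040e-01,  2.59209350e-01, -3.83396880e-01,  2.25631336e-04,
       -9.26463818e-01, -1.57828687e+00]), 'qd': array([-1.57732238e-04, -1.29140040e-01,  1.28715551e-01, -1.90002556e-03,
       -2.62937683e-01,  8.49694736e-04]), 'effort': array([-3.59580293e-02, -4.51775765e+01,  2.43762159e+01,  5.92393845e+00,
        2.55547939e-01, -3.17694839e-04]), 'eef_pos': array([ 0.47961152, -0.28903738,  0.08586859]), 'eef_rot': array([ 3.13439752e-01,  3.12420667e+00, -5.32694831e-04]), 'ft_force': array([-0.15888114, -0.95505028, -0.36082241]), 'ft_torque': array([-0.06100917, -0.05044207, -0.002617  ]), 'finger_gap': 0.015040484522750162}
```

View pics/w3b.png

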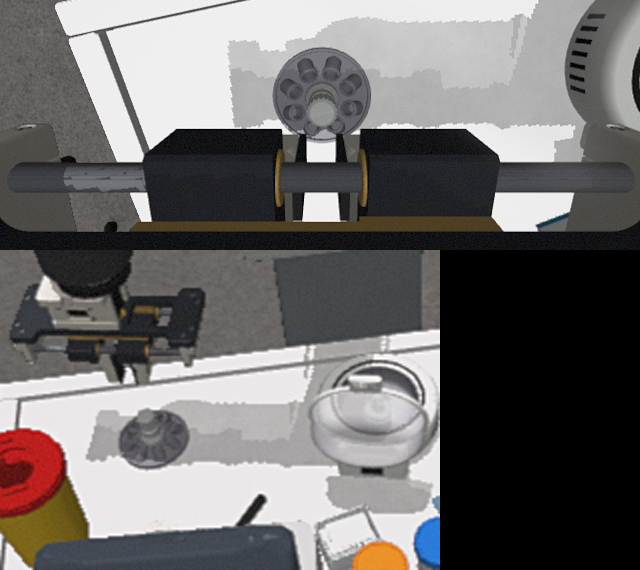

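```bash
python3 - <<'E'
from h import *
o=np.load("o3.npy",allow_pickle=True).item()
print(proj(cam("side"),[o["eef_pos"],o["eef_pos"]+[0,0,.1]]),proj(cam("wrist",o),[o["eef_pos"],[.48,-.2885,.054],[.48,-.2885,.02]]),back(cam("wrist",o),(322,205),.054),back(cam("wrist",o),(322,172+20),.02))
print(back(cam("side"),(120+154/2,120+(440-250)/2),.02),back(cam("side"),(120+149/2,120+(416-250)/2),.054))
g=cv2.imread("pics/w3.png")[140:245,260:385]; h=cv2.imread("pics/w2.png")[140:265,250:400]
E
```

```text
[[188.94050819 194.53220331]
 [178.80829477 166.54350211]] [[322.16274601 225.83553265]
 [322.79301745 211.51688549]
 [322.54687238 199.46072814]] [ 0.47493591 -0.28807713  0.054     ] [ 0.47354467 -0.28766545  0.02      ]
[ 0.4929666  -0.28390451  0.02      ] [ 0.48174519 -0.28279798  0.054     ]
```

The fingers were probably still closing when I lifted, at roughly 40 mm/s. The rotor stayed upright, nudged perhaps 4 mm toward the robot. I'll reopen, go down again 3.5 mm closer, and look before closing with more time.

>>> play_rows(
  deltas=[
    {"travel": [0,0,0],"angular": [0,0,0],"fingers": 0.06},
    {"travel": [-0.0035,0,0],"angular": [0,0,0],"fingers": 0.06},
    {"travel": [-0.0035,0,0],"angular": [0,0,0],"fingers": 0.06},
    {"travel": [-0.0035,0,0],"angular": [0,0,0],"fingers": 0.06},
    {"travel": [-0.0035,0,0],"angular": [0,0,0],"fingers": 0.06},
    {"travel": [-0.0035,0,-0.012],"angular": [0,0,0],"fingers": 0.06},
    {"travel": [-0.0035,0,-0.028],"angular": [0,0,0],"fingers": 0.06},
    {"travel": [-0.0035,0,-0.044],"angular": [0,0,0],"fingers": 0.06},
    {"travel": [-0.0035,0,-0.055],"angular": [0,0,0],"fingers": 0.06},
    {"travel": [-0.0035,0,-0.0555],"angular": [0,0,0],"fingers": 0.06},
  ],
)

```text
time: 5.3
eef_pos: [0.4747, -0.2886, 0.0271]
eef_rot: [-0.314, -3.124, -0.0]
ft_force: [0.1, -0.1, 0.2]
finger_gap: 0.0601
```

```bash
python3 - <<'E'
from h import *
o=snap("wrist","pics/w4.png",(200,120,440,340),2.5); k=cam("wrist",o)
print(o["eef_pos"],o["finger_gap"],o["ft_force"],proj(k,o["eef_pos"]+[[0,0,0],[0,0,.025]]))
E
```

```text
[ 0.47471076 -0.28862777  0.02712701] 0.060053144142899806 [ 0.05200753 -0.0860255   0.20624513] [[322.16123616 225.84772719]
 [322.35591514 240.58476788]]
```

View pics/w4.png

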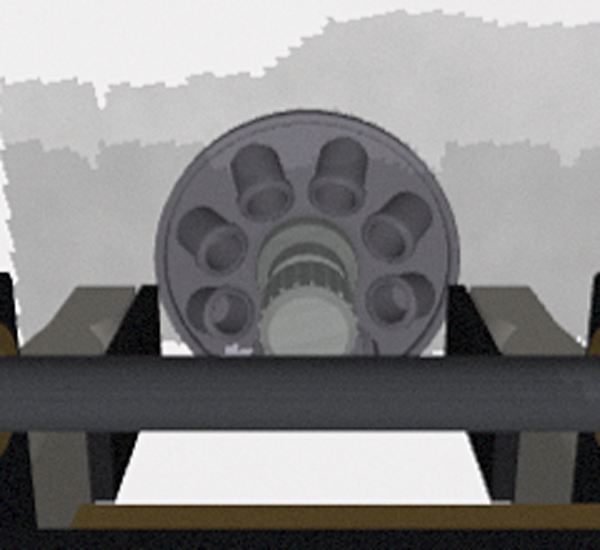

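The knob top is at full-frame (323,254), about 6 mm further from the robot than the tool axis, so the rotor never moved. The visible fingertips at (263,234) and (379,234) also look 25–40 mm short of the nominal TCP. I'll close here and wait, so the final gap shows whether the fingers reach the knob.

>>> play_rows(
  deltas=[
    {"travel": [0.003,0,0],"angular": [0,0,0],"fingers": 0.06},
    {"travel": [0.006,0,0],"angular": [0,0,0],"fingers": 0.06},
    {"travel": [0.006,0,0],"angular": [0,0,0],"fingers": 0.012},
    {"travel": [0.006,0,0],"angular": [0,0,0],"fingers": 0.012},
    {"travel": [0.006,0,0],"angular": [0,0,0],"fingers": 0.012},
    {"travel": [0.006,0,0],"angular": [0,0,0],"fingers": 0.012},
    {"travel": [0.006,0,0],"angular": [0,0,0],"fingers": 0.012},
    {"travel": [0.006,0,0],"angular": [0,0,0],"fingers": 0.012},
    {"travel": [0.006,0,0],"angular": [0,0,0],"fingers": 0.012},
    {"travel": [0.006,0,0],"angular": [0,0,0],"fingers": 0.012},
  ],
  newtons=20,
)

```text
time: 6.6
eef_pos: [0.4815, -0.2888, 0.0284]
eef_rot: [-0.314, -3.126, -0.0]
ft_force: [0.6, 0.0, -0.3]
finger_gap: 0.0121
```

```bash
python3 - <<'E'
from h import *
o=snap("side","pics/s5.png",(150,150,250,240),6); 
print(o["eef_pos"],o["finger_gap"],o["ft_force"],(proj(cam("side"),o["eef_pos"]+[[0,0,0],[0,0,.03]])-[150,150])*6)
E
```

```text
[ 0.48152797 -0.28883128  0.02844167] 0.012122880004971696 [ 0.5893095   0.01650394 -0.29097683] [[265.3649922  357.08394601]
 [249.36219781 312.92537822]]
```

View pics/s5.png

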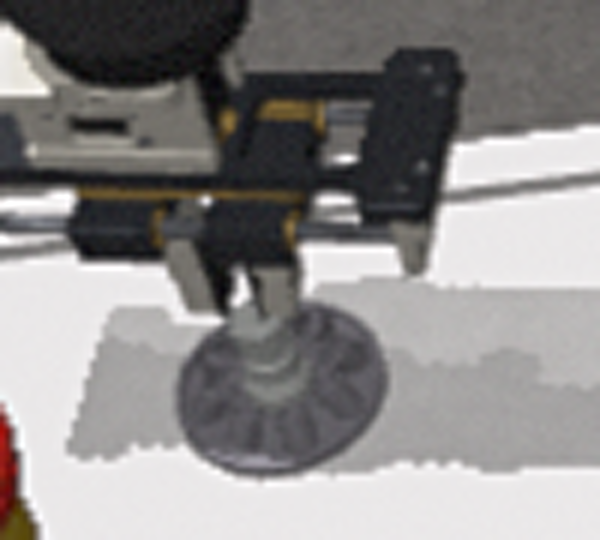

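The side view shows the closed fingertips at crop (240,310) just above the knob, where a point 30 mm above the reported TCP projects (249,313). The fingers therefore end about 30 mm short of the nominal TCP, and I'll descend 30 mm lower to grip.

>>> play_rows(
  deltas=[
    {"travel": [0,0,0],"angular": [0,0,0],"fingers": 0.055},
    {"travel": [-0.001,0,0],"angular": [0,0,0],"fingers": 0.055},
    {"travel": [-0.001,0,0],"angular": [0,0,0],"fingers": 0.055},
    {"travel": [-0.001,0,0],"angular": [0,0,0],"fingers": 0.055},
    {"travel": [-0.001,0,0],"angular": [0,0,0],"fingers": 0.055},
    {"travel": [-0.001,0,-0.007],"angular": [0,0,0],"fingers": 0.055},
    {"travel": [-0.001,0,-0.014],"angular": [0,0,0],"fingers": 0.055},
    {"travel": [-0.001,0,-0.021],"angular": [0,0,0],"fingers": 0.055},
    {"travel": [-0.001,0,-0.028],"angular": [0,0,0],"fingers": 0.055},
    {"travel": [-0.001,0,-0.028],"angular": [0,0,0],"fingers": 0.055},
  ],
  newtons=35,
)

```text
time: 7.9
eef_pos: [0.48, -0.2887, -0.0004]
eef_rot: [-0.314, -3.124, -0.0]
ft_force: [-0.5, -0.0, 0.4]
finger_gap: 0.0548
```

>>> play_rows(
  deltas=[
    {"travel": [0,0,0],"angular": [0,0,0],"fingers": 0.015},
    {"travel": [0,0,0],"angular": [0,0,0],"fingers": 0.015},
    {"travel": [0,0,0],"angular": [0,0,0],"fingers": 0.015},
    {"travel": [0,0,0],"angular": [0,0,0],"fingers": 0.015},
    {"travel": [0,0,0],"angular": [0,0,0],"fingers": 0.015},
    {"travel": [0,0,0],"angular": [0,0,0],"fingers": 0.015},
    {"travel": [0,0,0],"angular": [0,0,0],"fingers": 0.015},
    {"travel": [0,0,0],"angular": [0,0,0],"fingers": 0.015},
    {"travel": [0,0,0],"angular": [0,0,0],"fingers": 0.015},
    {"travel": [0,0,0],"angular": [0,0,0],"fingers": 0.015},
  ],
)

```text
time: 9.15
eef_pos: [0.4807, -0.2888, 0.0006]
eef_rot: [0.314, 3.126, -0.0]
ft_force: [-0.4, 3.0, 4.5]
finger_gap: 0.0208
```

Gripped: the gap is 20.8 mm on the knob. I'll lift and carry halfway, then take one close look at the spindle from there.

>>> play_rows(
  deltas=[
    {"travel": [0,0,0.01],"angular": [0,0,0],"fingers": 0.015},
    {"travel": [0,0,0.03],"angular": [0,0,0],"fingers": 0.015},
    {"travel": [0,0,0.055],"angular": [0,0,0],"fingers": 0.015},
    {"travel": [0,0.01,0.08],"angular": [0,0,0],"fingers": 0.015},
    {"travel": [0,0.035,0.1],"angular": [0,0,0],"fingers": 0.015},
    {"travel": [0.005,0.065,0.11],"angular": [0,0,0],"fingers": 0.015},
    {"travel": [0.01,0.095,0.11],"angular": [0,0,0],"fingers": 0.015},
    {"travel": [0.018,0.12,0.11],"angular": [0,0,0],"fingers": 0.015},
    {"travel": [0.018,0.13,0.11],"angular": [0,0,0],"fingers": 0.015},
    {"travel": [0.018,0.13,0.11],"angular": [0,0,0],"fingers": 0.015},
  ],
)

```text
time: 10.4
eef_pos: [0.4982, -0.1585, 0.1105]
eef_rot: [-0.312, -3.126, 0.0]
ft_force: [-0.1, 0.2, -1.8]
finger_gap: 0.0209
```

```bash
python3 - <<'E'
from h import *
o=snap("wrist","pics/w6.png"); np.save("o6.npy",o,allow_pickle=True); k=cam("wrist",o)
print(o["eef_pos"],o["eef_rot"],o["finger_gap"],o["ft_force"],proj(k,[[.4985,-.01,.0605],[.4985,-.01,.032]]))
E
```

```text
[ 0.49818762 -0.15854135  0.11053676] [-3.12055693e-01 -3.12569311e+00  4.80921320e-05] 0.02088250587838391 [-0.08343159  0.18394067 -1.81923944] [[510.16481247 168.28022387]
 [491.43421825 162.67881289]]
```

View pics/w6.png

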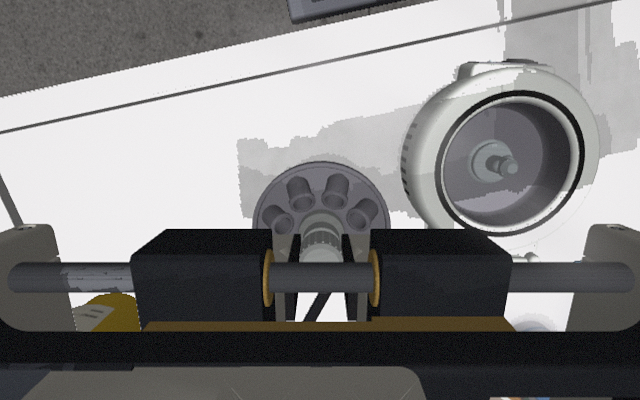

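The rotor is held, its ring centred near (322,205). The spindle tip is at about (509,166) and the flange at (490,161), both within 2 px of the estimate. One zoom to pin both down.

```bash
python3 - <<'E'
from h import *
a=cv2.imread("pics/w6.png"); f=lambda c,s:cv2.resize(c,None,fx=s,fy=s,interpolation=cv2.INTER_CUBIC)
l=f(a[130:200,440:570],6); cv2.imwrite("pics/c6.png",l); print(l.shape)
o=np.load("o6.npy",allow_pickle=True).item();k=cam("wrist",o)
print("tip",back(k,(509,166),.0605),"flange",back(k,(490,161),.032))
# held rotor: predicted outline if origin on the tool axis, vs image edge
g=cv2.cvtColor(a,cv2.COLOR_BGR2GRAY)
for v in (180,190,200,210): print(v,[(u) for u in range(235,410) if abs(int(g[v,u+2])-int(g[v,u-2]))>40])
print([v for v in range(150,180) if abs(int(g[v+2,322])-int(g[v-2,322]))>30])
th=np.linspace(0,2*np.pi,361)
for z in(0.002,.012,.022):
    p=proj(k,o["eef_pos"]+np.c_[.043*np.cos(th),.043*np.sin(th),0*th+z-.0006]);print(z,p.min(0),p.max(0),p[p[:,1].argmin()])
E
```

```text
(420, 780, 3)
tip [ 0.49652466 -0.01079767  0.0605    ] flange [ 0.49679832 -0.01111538  0.032     ]
180 [237, 238, 239, 240, 271, 272, 273, 306, 307, 308, 325, 326, 327, 328, 348, 349, 369, 370, 371, 400, 401, 402, 403, 405, 406]
190 [238, 239, 240, 241, 262, 263, 264, 265, 286, 311, 312, 349, 376, 377, 378, 379, 402, 403, 404, 405, 407, 408]
200 [239, 240, 241, 242, 256, 257, 258, 259, 359, 360, 383, 384, 385, 386, 407, 408, 409]
210 [239, 240, 241, 242, 252, 253, 254, 255, 282, 283, 284, 379, 386, 387, 388, 389, 397, 401]
[159, 160, 161, 163]
0.002 [255.3321257  160.02536362] [389.01735633 286.28984103] [321.71116628 160.02536362]
0.012 [252.15228072 162.51333314] [392.34009673 294.30072738] [321.76292576 162.51333314]
0.022 [248.64690606 165.27092721] [396.00259801 303.08174905] [321.82029447 165.27092721]
```

View pics/c6.png

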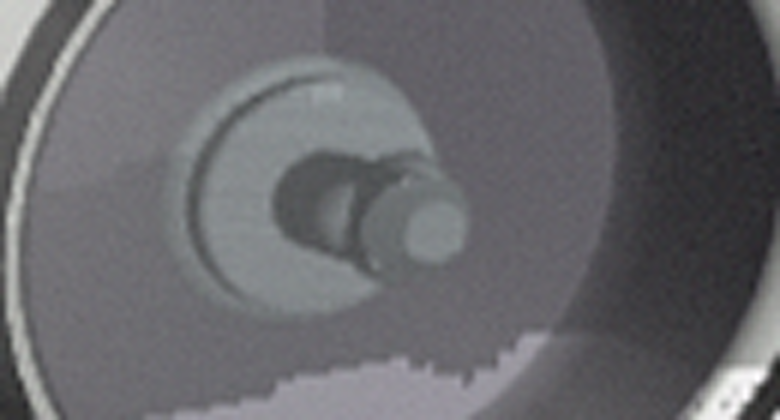

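```bash
python3 - <<'E'
from h import *
o=np.load("o6.npy",allow_pickle=True).item();k=cam("wrist",o)
print("tip",back(k,(512.5,168.5),.0605),"flange",back(k,(492.5,161.7),.032))
o=np.load("o1.npy",allow_pickle=True).item();k=cam("wrist",o)
print("w1 flange",back(k,(556,143),.032))
# bowl rim in top image: circle fit
t=cam("top"); a=cv2.imread("pics/top0.png")
th=np.linspace(0,2*np.pi,181)
g=cv2.cvtColor(a,cv2.COLOR_BGR2GRAY).astype(np.float32)
best=[]
for x in np.arange(.49,.508,.001):
  for y in np.arange(-.018,.0,.001):
    s=0
    for r_,z in((.050,.055),):
      def m(q): 
        p=proj(t,np.c_[x+q*np.cos(th),y+q*np.sin(th),0*th+z]).astype(np.float32); return cv2.remap(g,p[:,0].reshape(1,-1),p[:,1].reshape(1,-1),cv2.INTER_LINEAR)
      s+=np.mean(m(r_+.006)-m(r_-.000))-0*m(r_).std()
    best.append((s,x,y))
print(sorted(best)[-4:])
E
```

```text
tip [ 0.49903203 -0.00823676  0.0605    ] flange [ 0.49783098 -0.00905122  0.032     ]
w1 flange [ 0.50004642 -0.01020452  0.032     ]
[(np.float32(32.875053), np.float64(0.499), np.float64(-0.003999999999999986)), (np.float32(32.984886), np.float64(0.498), np.float64(-0.004999999999999987)), (np.float32(33.132107), np.float64(0.496), np.float64(-0.004999999999999987)), (np.float32(33.33283), np.float64(0.497), np.float64(-0.004999999999999987))]
```

Spindle estimate (0.4985, -0.0088), with the flange and tip readings agreeing to about 1 mm. The rotor hangs about 1 mm to −y of the TCP. Moving above the spindle.

>>> play_rows(
  deltas=[
    {"travel": [0,0.02,0],"angular": [0,0,0],"fingers": 0.015},
    {"travel": [0,0.045,0],"angular": [0,0,0],"fingers": 0.015},
    {"travel": [0,0.075,0],"angular": [0,0,0],"fingers": 0.015},
    {"travel": [0,0.105,0],"angular": [0,0,0],"fingers": 0.015},
    {"travel": [0,0.13,0],"angular": [0,0,0],"fingers": 0.015},
    {"travel": [0,0.145,0],"angular": [0,0,0],"fingers": 0.015},
    {"travel": [0,0.15,0],"angular": [0,0,0],"fingers": 0.015},
    {"travel": [0,0.15,-0.015],"angular": [0,0,0],"fingers": 0.015},
    {"travel": [0,0.15,-0.03],"angular": [0,0,0],"fingers": 0.015},
    {"travel": [0,0.15,-0.035],"angular": [0,0,0],"fingers": 0.015},
  ],
)

```text
time: 11.7
eef_pos: [0.4973, -0.0097, 0.0736]
eef_rot: [-0.315, -3.123, 0.002]
ft_force: [-0.2, -0.4, -1.6]
finger_gap: 0.021
```

>>> play_rows(
  deltas=[
    {"travel": [0,0,-0.004],"angular": [0,0,0],"fingers": 0.015},
    {"travel": [0,0,-0.008],"angular": [0,0,0],"fingers": 0.015},
    {"travel": [0,0,-0.011],"angular": [0,0,0],"fingers": 0.015},
    {"travel": [0,0,-0.013],"angular": [0,0,0],"fingers": 0.015},
    {"travel": [0,0,-0.015],"angular": [0,0,0],"fingers": 0.015},
    {"travel": [0,0,-0.017],"angular": [0,0,0],"fingers": 0.015},
    {"travel": [0,0,-0.018],"angular": [0,0,0],"fingers": 0.015},
    {"travel": [0,0,-0.019],"angular": [0,0,0],"fingers": 0.015},
    {"travel": [0,0,-0.019],"angular": [0,0,0],"fingers": 0.015},
    {"travel": [0,0,-0.019],"angular": [0,0,0],"fingers": 0.015},
  ],
)

```text
time: 12.95
eef_pos: [0.4986, -0.0088, 0.0565]
eef_rot: [0.314, 3.126, 0.0]
ft_force: [0.0, 0.2, -0.8]
finger_gap: 0.0206
```

The rotor is 4.6 mm over the nose with no side force. Continuing to the balls.

>>> play_rows(
  deltas=[
    {"travel": [0,0,-0.0015],"angular": [0,0,0],"fingers": 0.015},
    {"travel": [0,0,-0.003],"angular": [0,0,0],"fingers": 0.015},
    {"travel": [0,0,-0.0045],"angular": [0,0,0],"fingers": 0.015},
    {"travel": [0,0,-0.006],"angular": [0,0,0],"fingers": 0.015},
    {"travel": [0,0,-0.007],"angular": [0,0,0],"fingers": 0.015},
    {"travel": [0,0,-0.008],"angular": [0,0,0],"fingers": 0.015},
    {"travel": [0,0,-0.008],"angular": [0,0,0],"fingers": 0.015},
    {"travel": [0,0,-0.008],"angular": [0,0,0],"fingers": 0.015},
    {"travel": [0,0,-0.008],"angular": [0,0,0],"fingers": 0.015},
    {"travel": [0,0,-0.008],"angular": [0,0,0],"fingers": 0.015},
  ],
)

```text
time: 14.2
eef_pos: [0.4988, -0.0087, 0.0486]
eef_rot: [0.314, 3.125, 0.0]
ft_force: [1.1, 1.8, 1.8]
finger_gap: 0.0208
```

Contact with the balls is beginning, at about 3 N. Pressing on gently with a slight lateral correction.

>>> play_rows(
  deltas=[
    {"travel": [0.0003,0.0005,-0.0005],"angular": [0,0,0],"fingers": 0.015},
    {"travel": [0.0003,0.0005,-0.001],"angular": [0,0,0],"fingers": 0.015},
    {"travel": [0.0003,0.0005,-0.0015],"angular": [0,0,0],"fingers": 0.015},
    {"travel": [0.0003,0.0005,-0.002],"angular": [0,0,0],"fingers": 0.015},
    {"travel": [0.0003,0.0005,-0.0025],"angular": [0,0,0],"fingers": 0.015},
    {"travel": [0.0003,0.0005,-0.003],"angular": [0,0,0],"fingers": 0.015},
    {"travel": [0.0003,0.0005,-0.0035],"angular": [0,0,0],"fingers": 0.015},
    {"travel": [0.0003,0.0005,-0.004],"angular": [0,0,0],"fingers": 0.015},
    {"travel": [0.0003,0.0005,-0.004],"angular": [0,0,0],"fingers": 0.015},
    {"travel": [0.0003,0.0005,-0.004],"angular": [0,0,0],"fingers": 0.015},
  ],
)

```text
time: 15.45
eef_pos: [0.4987, -0.0083, 0.0442]
eef_rot: [-0.314, -3.125, 0.0]
ft_force: [0.4, -0.1, -0.4]
finger_gap: 0.0211
```

The force has fallen off, so the rotor is past the balls. Going down to just above home.

>>> play_rows(
  deltas=[
    {"travel": [0,0,-0.001],"angular": [0,0,0],"fingers": 0.015},
    {"travel": [0,0,-0.002],"angular": [0,0,0],"fingers": 0.015},
    {"travel": [0,0,-0.0035],"angular": [0,0,0],"fingers": 0.015},
    {"travel": [0,0,-0.005],"angular": [0,0,0],"fingers": 0.015},
    {"travel": [0,0,-0.0065],"angular": [0,0,0],"fingers": 0.015},
    {"travel": [0,0,-0.008],"angular": [0,0,0],"fingers": 0.015},
    {"travel": [0,0,-0.009],"angular": [0,0,0],"fingers": 0.015},
    {"travel": [0,0,-0.01],"angular": [0,0,0],"fingers": 0.015},
    {"travel": [0,0,-0.0105],"angular": [0,0,0],"fingers": 0.015},
    {"travel": [0,0,-0.0105],"angular": [0,0,0],"fingers": 0.015},
  ],
)

```text
time: 16.7
eef_pos: [0.4984, -0.0084, 0.0336]
eef_rot: [-0.314, -3.125, 0.0]
ft_force: [0.7, -0.5, -5.5]
finger_gap: 0.0209
```

>>> play_rows(
  deltas=[
    {"travel": [0,0,-0.0003],"angular": [0,0,0],"fingers": 0.015},
    {"travel": [0,0,-0.0006],"angular": [0,0,0],"fingers": 0.015},
    {"travel": [0,0,-0.0009],"angular": [0,0,0],"fingers": 0.015},
    {"travel": [0,0,-0.0012],"angular": [0,0,0],"fingers": 0.015},
    {"travel": [0,0,-0.0015],"angular": [0,0,0],"fingers": 0.015},
    {"travel": [0,0,-0.0018],"angular": [0,0,0],"fingers": 0.015},
    {"travel": [0,0,-0.002],"angular": [0,0,0],"fingers": 0.015},
    {"travel": [0,0,-0.002],"angular": [0,0,0],"fingers": 0.015},
    {"travel": [0,0,-0.002],"angular": [0,0,0],"fingers": 0.015},
    {"travel": [0,0,-0.002],"angular": [0,0,0],"fingers": 0.015},
  ],
)

```text
time: 17.95
eef_pos: [0.4992, -0.0082, 0.0326]
eef_rot: [0.313, 3.125, 0.0]
ft_force: [-1.8, 0.1, 5.2]
finger_gap: 0.0211
```

Home: the TCP is at 0.0326, so the rotor origin is at 0.032, with 5 N of shoulder resistance. Releasing, while I work out the lid path.

>>> play_rows(
  deltas=[
    {"travel": [0,0,0],"angular": [0,0,0],"fingers": 0.045},
    {"travel": [0,0,0],"angular": [0,0,0],"fingers": 0.045},
    {"travel": [0,0,0],"angular": [0,0,0],"fingers": 0.045},
    {"travel": [0,0,0],"angular": [0,0,0],"fingers": 0.045},
    {"travel": [0,0,0],"angular": [0,0,0],"fingers": 0.045},
    {"travel": [0,0,0.01],"angular": [0,0,0],"fingers": 0.045},
    {"travel": [0,0,0.03],"angular": [0,0,0],"fingers": 0.045},
    {"travel": [0,0,0.055],"angular": [0,0,0],"fingers": 0.045},
    {"travel": [0,0,0.08],"angular": [0,0,0],"fingers": 0.03},
    {"travel": [0,0,0.105],"angular": [0,0,0],"fingers": 0.0},
  ],
  newtons=20,
)

```text
time: 19.2
eef_pos: [0.4989, -0.0083, 0.1386]
eef_rot: [0.314, 3.125, 0.0]
ft_force: [0.4, 0.2, -1.2]
finger_gap: 0.0306
```

```bash
python3 - <<'E'
from h import *
t=cam("top");s=cam("side")
for z in (0,.15,.25): print(z,[back(t,p,z)[:2].round(3).tolist() for p in((371,147),(371,138),(385,55))], [back(s,p,z)[:2].round(3).tolist() for p in((270,262),(272,258))])
H=np.array([.5769,-.0263]);e=np.array([.974,-.225])
for th,rho in ((1.7,.160),(1.5,.160),(1.3,.162),(1.1,.164),(.9,.167),(.7,.170),(.5,.171),(.3,.171),(.15,.171),(0,.171)):
    x=-rho*np.cos(th)+.008*np.sin(th); z=.057+rho*np.sin(th)+.008*np.cos(th)
    print(th,(H+e*(x+.0095)).round(4),"tcp z",round(z-.03,4))
g=cv2.imread("pics/side0.png")
print(readout.get_obs()["eef_pos"],readout.get_obs()["finger_gap"])
E
```

```text
0 [[0.7, -0.112], [0.73, -0.112], [1.01, -0.161]] [[0.642, -0.121], [0.632, -0.115]]
0.15 [[0.67, -0.094], [0.696, -0.094], [0.943, -0.137]] [[0.729, -0.116], [0.721, -0.111]]
0.25 [[0.649, -0.082], [0.673, -0.083], [0.898, -0.122]] [[0.788, -0.113], [0.781, -0.109]]
1.7 [ 0.614  -0.0349] tcp z 0.1846
1.5 [ 0.5829 -0.0277] tcp z 0.1872
1.3 [ 0.5515 -0.0204] tcp z 0.1852
1.1 [ 0.5206 -0.0133] tcp z 0.1768
0.9 [ 0.4911 -0.0065] tcp z 0.1628
0.7 [ 4.645e-01 -3.000e-04] tcp z 0.1426
0.5 [0.4437 0.0045] tcp z 0.116
0.3 [0.4293 0.0078] tcp z 0.0852
0.15 [0.4226 0.0093] tcp z 0.0605
0 [0.4196 0.01  ] tcp z 0.035
[ 0.49888188 -0.008336    0.13859405] 0.0306098591933609
```

>>> play_rows(
  deltas=[
    {"travel": [0,0,0.025],"angular": [0,0,0],"fingers": 0.0},
    {"travel": [0,0,0.055],"angular": [0,0,0],"fingers": 0.0},
    {"travel": [0,0,0.08],"angular": [0,0,0],"fingers": 0.0},
    {"travel": [0.01,-0.003,0.1],"angular": [0,0,0],"fingers": 0.0},
    {"travel": [0.035,-0.008,0.105],"angular": [0,0,0],"fingers": 0.0},
    {"travel": [0.065,-0.015,0.105],"angular": [0,0,0],"fingers": 0.0},
    {"travel": [0.095,-0.023,0.105],"angular": [0,0,0],"fingers": 0.0},
    {"travel": [0.122,-0.03,0.105],"angular": [0,0,0],"fingers": 0.0},
    {"travel": [0.138,-0.033,0.105],"angular": [0,0,0],"fingers": 0.0},
    {"travel": [0.138,-0.033,0.105],"angular": [0,0,0],"fingers": 0.0},
  ],
)

```text
time: 20.45
eef_pos: [0.6371, -0.0415, 0.2416]
eef_rot: [-0.315, -3.125, 0.0]
ft_force: [-1.3, -0.6, -1.4]
finger_gap: 0.0007
```

```bash
python3 - <<'E'
from h import *
o=readout.get_obs(); print(o["eef_pos"],o["finger_gap"],o["ft_force"])
w=imaging.camera("wrist")[:,:,::-1]; s=imaging.camera("side")[120:270,200:400,::-1]
s=cv2.resize(s,None,fx=2,fy=2,interpolation=cv2.INTER_CUBIC); s=cv2.copyMakeBorder(s,0,0,0,240,cv2.BORDER_CONSTANT)
cv2.imwrite("pics/v7.png",np.vstack([w[0:290],s]))
k=cam("wrist",o);print(proj(k,[[.4985,-.0085,.086],[.603,-.033,.215]]))
E
```

```text
[ 0.63710779 -0.04147342  0.24160138] 0.000740362956552773 [-1.33002728 -0.56282033 -1.39251303]
[[326.29485137  37.86491274]
 [324.18368313 165.51203567]]
```

View pics/v7.png

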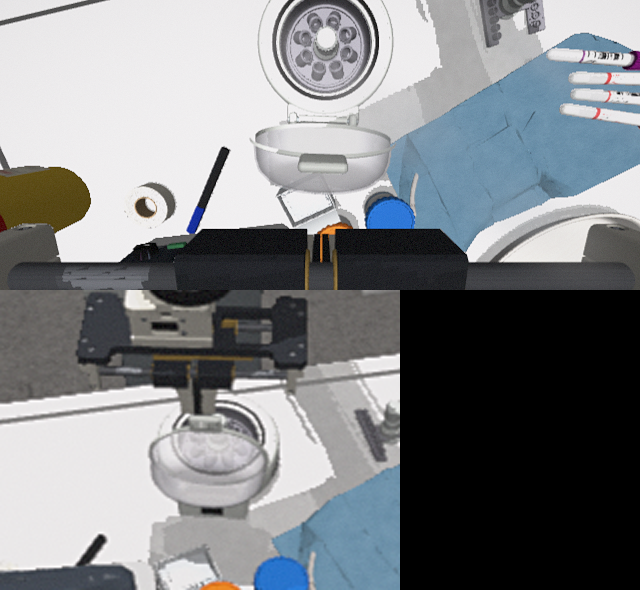

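The rotor sits in the bowl with its knob at (327,38), as predicted, and the lid tab is at (323,163) against a prediction of (324,165). The strip rotor and marker are undisturbed. Checking the fingertip's projection, then going down behind the tab.

```bash
python3 - <<'E'
from h import *
s=cam("side"); o=readout.get_obs()
print((proj(s,o["eef_pos"]+[[0,0,0],[0,0,.03],[0,0,.04]])-[200,120])*2+[0,290],(proj(s,[.603,-.033,.215])-[200,120])*2+[0,290])
k=cam("wrist",o); print(back(k,(323,163),.215))
E
```

```text
[[199.16352923 432.45318856]
 [197.91774774 412.88708658]
 [197.48791081 406.13611681]] [[203.75496371 422.56635206]]
[ 0.60034326 -0.03321403  0.215     ]
```

>>> play_rows(
  deltas=[
    {"travel": [0,0,-0.01],"angular": [0,0,0],"fingers": 0.0},
    {"travel": [0,0,-0.02],"angular": [0,0,0],"fingers": 0.0},
    {"travel": [0,0,-0.03],"angular": [0,0,0],"fingers": 0.0},
    {"travel": [0,0,-0.04],"angular": [0,0,0],"fingers": 0.0},
    {"travel": [0,0,-0.05],"angular": [0,0,0],"fingers": 0.0},
    {"travel": [0,0,-0.06],"angular": [0,0,0],"fingers": 0.0},
    {"travel": [0,0,-0.065],"angular": [0,0,0],"fingers": 0.0},
    {"travel": [0,0,-0.065],"angular": [0,0,0],"fingers": 0.0},
    {"travel": [0,0,-0.065],"angular": [0,0,0],"fingers": 0.0},
    {"travel": [0,0,-0.065],"angular": [0,0,0],"fingers": 0.0},
  ],
)

```text
time: 21.8
eef_pos: [0.6371, -0.0413, 0.1774]
eef_rot: [0.314, 3.125, 0.0]
ft_force: [0.5, 0.2, 0.2]
finger_gap: 0.0006
```

The fingertip offset is confirmed: a 30 mm offset predicts 412.9 and I see about 412. Pushing the lid over along its arc.

>>> play_rows(
  deltas=[
    {"travel": [-0.012,0.003,0],"angular": [0,0,0],"fingers": 0.0},
    {"travel": [-0.023,0.006,0.001],"angular": [0,0,0],"fingers": 0.0},
    {"travel": [-0.037,0.009,0.002],"angular": [0,0,0],"fingers": 0.0},
    {"travel": [-0.054,0.013,0.003],"angular": [0,0,0],"fingers": 0.0},
    {"travel": [-0.07,0.017,0.003],"angular": [0,0,0],"fingers": 0.0},
    {"travel": [-0.086,0.021,0.002],"angular": [0,0,0],"fingers": 0.0},
    {"travel": [-0.101,0.024,-0.001],"angular": [0,0,0],"fingers": 0.0},
    {"travel": [-0.116,0.028,-0.005],"angular": [0,0,0],"fingers": 0.0},
    {"travel": [-0.131,0.031,-0.011],"angular": [0,0,0],"fingers": 0.0},
    {"travel": [-0.131,0.031,-0.011],"angular": [0,0,0],"fingers": 0.0},
  ],
)

```text
time: 23.05
eef_pos: [0.5043, -0.0102, 0.1656]
eef_rot: [-0.313, -3.125, 0.0]
ft_force: [0.0, 0.3, -0.1]
finger_gap: 0.0007
```

>>> play_rows(
  deltas=[
    {"travel": [-0.015,0.004,-0.006],"angular": [0,0,0],"fingers": 0.0},
    {"travel": [-0.0285,0.007,-0.016],"angular": [0,0,0],"fingers": 0.0},
    {"travel": [-0.0415,0.01,-0.026],"angular": [0,0,0],"fingers": 0.0},
    {"travel": [-0.0525,0.0125,-0.038],"angular": [0,0,0],"fingers": 0.0},
    {"travel": [-0.0625,0.015,-0.052],"angular": [0,0,0],"fingers": 0.0},
    {"travel": [-0.07,0.0165,-0.067],"angular": [0,0,0],"fingers": 0.0},
    {"travel": [-0.077,0.018,-0.083],"angular": [0,0,0],"fingers": 0.0},
    {"travel": [-0.0815,0.019,-0.0995],"angular": [0,0,0],"fingers": 0.0},
    {"travel": [-0.0835,0.0195,-0.1075],"angular": [0,0,0],"fingers": 0.0},
    {"travel": [-0.0835,0.0195,-0.1075],"angular": [0,0,0],"fingers": 0.0},
  ],
)

```text
time: 24.3
eef_pos: [0.4223, 0.0091, 0.0582]
eef_rot: [-0.313, -3.125, 0.001]
ft_force: [0.1, -0.4, -0.7]
finger_gap: 0.0004
```

Now press down slowly to the closed stop, which I expect at TCP z of about 0.035.

>>> play_rows(
  deltas=[
    {"travel": [-0.001,0,-0.004],"angular": [0,0,0],"fingers": 0.0},
    {"travel": [-0.002,0,-0.008],"angular": [0,0,0],"fingers": 0.0},
    {"travel": [-0.002,0,-0.012],"angular": [0,0,0],"fingers": 0.0},
    {"travel": [-0.002,0,-0.015],"angular": [0,0,0],"fingers": 0.0},
    {"travel": [-0.002,0,-0.018],"angular": [0,0,0],"fingers": 0.0},
    {"travel": [-0.002,0,-0.02],"angular": [0,0,0],"fingers": 0.0},
    {"travel": [-0.002,0,-0.022],"angular": [0,0,0],"fingers": 0.0},
    {"travel": [-0.002,0,-0.0235],"angular": [0,0,0],"fingers": 0.0},
    {"travel": [-0.002,0,-0.0235],"angular": [0,0,0],"fingers": 0.0},
    {"travel": [-0.002,0,-0.0235],"angular": [0,0,0],"fingers": 0.0},
  ],
)

```text
time: 25.55
eef_pos: [0.4204, 0.0092, 0.035]
eef_rot: [0.314, 3.126, 0.0]
ft_force: [0.4, 0.4, 0.1]
finger_gap: 0.0004
```

```bash
python3 - <<'E'
from h import *
o=readout.get_obs();print(o["eef_pos"],o["ft_force"]); snap("side","pics/s8.png",(230,150,390,270),4)
E
```

```text
[0.42039723 0.00919028 0.03500531] [0.42750553 0.4487255  0.11904877]
```

View pics/s8.png

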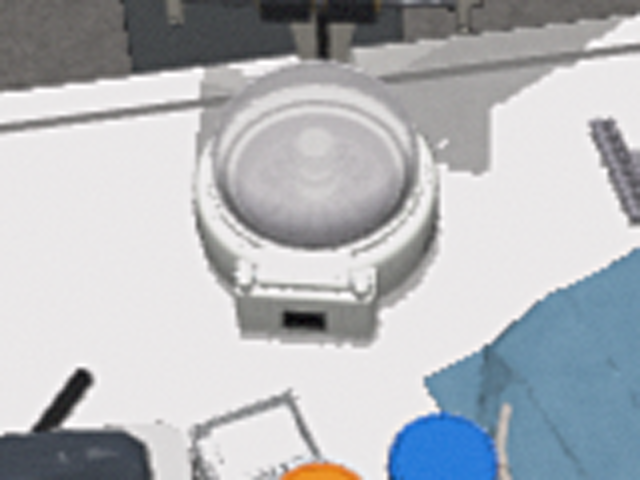

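The lid is down over the rotor, with its dome centred at (315,160) and the fingers at its front. There is no stop force yet, so it may still be a few mm open. Pressing further.

>>> play_rows(
  deltas=[
    {"travel": [0,0,-0.0005],"angular": [0,0,0],"fingers": 0.0},
    {"travel": [0,0,-0.001],"angular": [0,0,0],"fingers": 0.0},
    {"travel": [0,0,-0.0015],"angular": [0,0,0],"fingers": 0.0},
    {"travel": [0,0,-0.002],"angular": [0,0,0],"fingers": 0.0},
    {"travel": [0,0,-0.0025],"angular": [0,0,0],"fingers": 0.0},
    {"travel": [0,0,-0.003],"angular": [0,0,0],"fingers": 0.0},
    {"travel": [0,0,-0.0035],"angular": [0,0,0],"fingers": 0.0},
    {"travel": [0,0,-0.004],"angular": [0,0,0],"fingers": 0.0},
    {"travel": [0,0,-0.004],"angular": [0,0,0],"fingers": 0.0},
    {"travel": [0,0,-0.004],"angular": [0,0,0],"fingers": 0.0},
  ],
)

```text
time: 26.85
eef_pos: [0.4203, 0.0092, 0.031]
eef_rot: [-0.314, -3.126, 0.0]
ft_force: [-0.3, 0.5, 0.9]
finger_gap: 0.0007
```

>>> play_rows(
  deltas=[
    {"travel": [0,0,-0.0005],"angular": [0,0,0],"fingers": 0.0},
    {"travel": [0,0,-0.001],"angular": [0,0,0],"fingers": 0.0},
    {"travel": [0,0,-0.0015],"angular": [0,0,0],"fingers": 0.0},
    {"travel": [0,0,-0.002],"angular": [0,0,0],"fingers": 0.0},
    {"travel": [0,0,-0.0025],"angular": [0,0,0],"fingers": 0.0},
    {"travel": [0,0,-0.003],"angular": [0,0,0],"fingers": 0.0},
    {"travel": [0,0,-0.003],"angular": [0,0,0],"fingers": 0.0},
    {"travel": [0,0,-0.003],"angular": [0,0,0],"fingers": 0.0},
    {"travel": [0,0,-0.003],"angular": [0,0,0],"fingers": 0.0},
    {"travel": [0,0,-0.003],"angular": [0,0,0],"fingers": 0.0},
  ],
)

```text
time: 28.1
eef_pos: [0.4204, 0.0092, 0.028]
eef_rot: [0.314, 3.126, 0.0]
ft_force: [-0.1, -0.5, -0.1]
finger_gap: 0.0004
```

>>> play_rows(
  deltas=[
    {"travel": [0,0,-0.0005],"angular": [0,0,0],"fingers": 0.0},
    {"travel": [0,0,-0.001],"angular": [0,0,0],"fingers": 0.0},
    {"travel": [0,0,-0.0015],"angular": [0,0,0],"fingers": 0.0},
    {"travel": [0,0,-0.002],"angular": [0,0,0],"fingers": 0.0},
    {"travel": [0,0,-0.0025],"angular": [0,0,0],"fingers": 0.0},
    {"travel": [0,0,-0.003],"angular": [0,0,0],"fingers": 0.0},
    {"travel": [0,0,-0.0035],"angular": [0,0,0],"fingers": 0.0},
    {"travel": [0,0,-0.004],"angular": [0,0,0],"fingers": 0.0},
    {"travel": [0,0,-0.004],"angular": [0,0,0],"fingers": 0.0},
    {"travel": [0,0,-0.004],"angular": [0,0,0],"fingers": 0.0},
  ],
)

```text
time: 29.35
eef_pos: [0.4205, 0.0092, 0.0259]
eef_rot: [0.312, 3.125, -0.0]
ft_force: [-12.8, 2.4, 34.4]
finger_gap: 0.0007
```

```bash
python3 - <<'E'
from h import *
o=readout.get_obs();print(o["eef_pos"],o["ft_force"]); k=cam("wrist",o)
snap("wrist","pics/w9.png",(200,150,440,340),3)
print((proj(k,o["eef_pos"]+[[0,0,0.03],[0,0,.04]])-[200,150])*3)
E
```

```text
[0.42050986 0.00915946 0.02593341] [-12.75687958   2.40323981  34.43838517]
[[367.17765374 282.46387564]
 [367.46157543 304.89459818]]
```

View pics/w9.png

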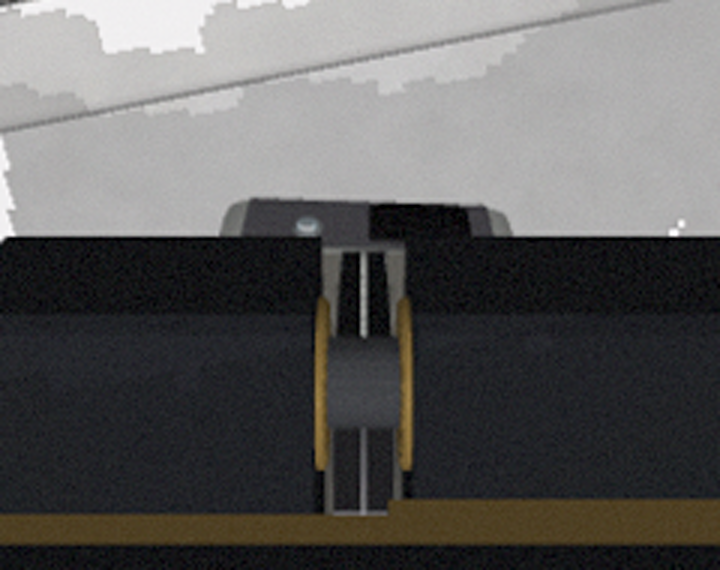

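A firm stop: 34 N at TCP z 0.026. Lifting off straight up, then verifying the closed lid.

>>> play_rows(
  deltas=[
    {"travel": [0,0,0.004],"angular": [0,0,0],"fingers": 0.0},
    {"travel": [0,0,0.01],"angular": [0,0,0],"fingers": 0.0},
    {"travel": [0,0,0.025],"angular": [0,0,0],"fingers": 0.0},
    {"travel": [0,0,0.045],"angular": [0,0,0],"fingers": 0.0},
    {"travel": [0,-0.01,0.07],"angular": [0,0,0],"fingers": 0.0},
    {"travel": [0,-0.04,0.1],"angular": [0,0,0],"fingers": 0.0},
    {"travel": [0,-0.08,0.12],"angular": [0,0,0],"fingers": 0.0},
    {"travel": [0,-0.12,0.13],"angular": [0,0,0],"fingers": 0.0},
    {"travel": [0,-0.15,0.13],"angular": [0,0,0],"fingers": 0.0},
    {"travel": [0,-0.15,0.13],"angular": [0,0,0],"fingers": 0.0},
  ],
)

```text
time: 30.65
eef_pos: [0.42, -0.1423, 0.1539]
eef_rot: [-0.318, -3.125, 0.0]
ft_force: [0.5, 0.3, -0.6]
finger_gap: 0.0006
```

```bash
python3 - <<'E'
from h import *
o=readout.get_obs();print(o["eef_pos"],o["ft_force"]); k=cam("wrist",o); s=cam("side")
w=imaging.camera("wrist")[:,:,::-1][60:260,380:640].copy(); a=imaging.camera("side")[155:245,250:370,::-1].copy()
w=cv2.resize(w,None,fx=2.4,fy=2.4,interpolation=cv2.INTER_CUBIC);a=cv2.resize(a,None,fx=5.2,fy=5.2,interpolation=cv2.INTER_CUBIC)[:460]
w=w[:460]
S=np.array([.499,-.0083]);e=np.array([.974,-.225]);n=np.array([.225,.974])
for th,c in((0,(0,0,255)),(.08,(0,200,0))):
  rho=np.array([.169]*2+[.153]); lat=np.array([-.017,.017,0]); off=.008
  P=np.c_[(S+e*.08)+np.outer(-rho*np.cos(th)+off*np.sin(th),e)+np.outer(lat,n),.057+rho*np.sin(th)+off*np.cos(th)]
  for p in (proj(k,P)-[380,60])*2.4: cv2.circle(w,tuple(np.int32(p)),3,c,-1)
  for p in (proj(s,P)-[250,155])*5.2: cv2.circle(a,tuple(np.int32(p)),3,c,-1)
h=min(len(w),len(a)); im=np.hstack([w[:h],a[:h]]); im=cv2.resize(im,None,fx=.64,fy=.64) if im.shape[1]>800 else im
cv2.imwrite("pics/f10.png",im);print(im.shape)
E
```

```text
[ 0.41997859 -0.14230744  0.15388325] [ 0.48780168  0.34148524 -0.56763866]
(294, 799, 3)
```

View pics/f10.png

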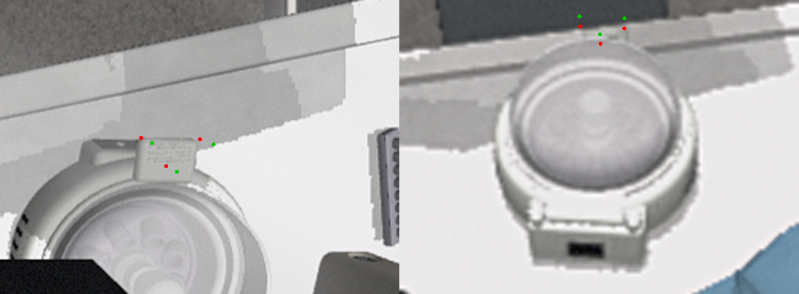

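Overlaying predicted tab corners, the closed-lid ones (red; wrist view (141,138) and (200,139)) fall on the tab's end in both views. The 0.08 rad ones (green) are clearly off, so the lid is closed. The arm is clear of everything, so I'm handing in.

```bash
python3 -c "
from rig import r; print(r.finish_job())"
```

```text
the job is handed in; nothing more can be done
None
```

The tube rotor is on the spindle and clicked home, the lid is closed, and the job is handed in at about 31 s of the 58 s allowed; no verdict was reported.

**Rotor:** I carried it by its knob onto the spindle. The resistance at the balls fell off, the balls then pulled it down, and it stopped at the shoulder at a computed 32 mm with about 5 N. I saw no more than about 6 N at the end of any seating move; the peaks in between were not recorded.

**Lid:** I pushed it over by its tab to a firm stop at about 34 N. The predicted closed-lid tab corners matched the final wrist and side pictures, and those for a lid left 0.08 rad open did not.

**Other things:** The strip rotor and marker looked undisturbed in the pictures taken during the job. I did not check the tape roll or syringe separately at the end, but the arm never went near them. At hand-in the arm was clear of everything.

**What disagreed or went wrong:**
- **Fingertips short of the TCP:** In the pictures the fingertips end about 30 mm short of the reported TCP. My first two closes therefore missed the knob, without moving the rotor noticeably. The lid stop came about 9 mm lower than that offset predicts, so the offset may be nearer 38 mm.
- **Pictures:** I viewed 14, against a budget of 10.

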